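# Stack the rinsed sprouting trays on the draining stand

### The arm

A 6-joint arm with a two-finger parallel gripper is mounted at the origin on the work surface. World frame = base frame: x ahead of the robot, y to its left, z up, the work surface at z = 0. Lengths are in m, angles in rad, forces in N, time in s.
With the tool pointing down it reaches from about 0.375 to 0.9 m from the base axis. Payload 3.1 kg.
Tool frame: the origin (TCP) lies between the finger pads; the fingertips stand 8 mm ahead of it and the grasp point (between the pads) lies 11 mm behind it; z points along the fingers, y is the line along which they close (so a half turn about z gives the same grasp; the last joint's range is limited). The gripper opens to 87 mm and grips with 3 to 60 N. Pads are 19 mm wide; open, the fingers measure 117 mm over their backs; the gripper's body (75 mm by 190 mm) begins 51 mm behind the grasp point.
Start: joints at [-1.357, 0.527, 1.433, -0, 1.181, -0.178], TCP at [0.239, -0.577, 0.231] pointing down, gripper open.
Joint ranges: [-3.08, 3.08], [-0.75, 2.2], [0.22, 2.44], [-1.43, 4.57], [0, 2.65], [-2.85, 2.85]. Speed limits (rad/s): [2.79, 2.79, 3.14, 3.14, 3.14, 3.14].

### API

Orientations are given as a unit quaternion [x, y, z, w].
In Python, from rig import robot, vision, job gives the robot as it stands.
- The arm moves only by the shell command python3 -m handwheel 'ROWS' [OPENING] [FORCE]. ROWS is JSON, a list of rows, each a list of 4 numbers: the shift along the tool's x, y, z as a fraction of full scale, then the turn about the tool's z as a fraction of full scale. A call has 1 to 20 rows; each row is the pose to reach, as a shift and turn from the pose commanded when the call began, along the tool's axes at that moment, turning the shorter way round; what a row does not reach only later rows make up. Full scale, the value 1, is 300 mm for a shift and 2 pi rad for a turn. A row lasts 1/12 s, in which the tool goes at most 41.7 mm and 7.16 degrees, less where a joint would pass 70% of its speed; a pose out of reach is approached as far as the arm can. A call with a number of a shift or a turn outside -1 to 1 is refused whole. A call with a gripper value outside its range is refused whole. OPENING is the opening in per cent of the stroke, from 0 (shut) to 100 (fully open), set as the call begins (- or left out, the last holds). The fingers move at their own pace and stop on an object; FORCE is the grip in N (left out, the last holds). Time passes only in rows, so rows that repeat a pose let the fingers close. It gives the time, the measured TCP pose, the force, the opening and the grip force at its end, in the units of the state.
- robot.get_obs(): the state, without advancing time (a new reading comes with each control period).
- vision.camera(name): name is "scene" or "top" or "wrist"; returns a dict with "frame" (420x560x3 uint8, red, green, blue), "K" (3x3 intrinsics, pixels), "cam_to_world" (4x4, takes a point from camera to world coordinates); the wrist camera has in their place "hand_eye" (4x4, takes a point from camera to tool coordinates, whose origin is the TCP and whose axes are the flange's). Camera axes: x right, y down, z forward; pixel columns grow to the right and rows downward; lengths in m; the calibration is good to about 2 mm. A picture is of the moment at which its call begins: read the wrist's pose just before it. There is no depth.
- job.hand_in(): hands the job in; it is judged then, once.
Trained networks look in the newest picture that a camera, given by its name, has taken for a name from the list of things; names that differ only in an ending like _2 or _b are one class to them, and where a whole thing is asked for, a point or a joint stands for the part that bears it (a point fixed in the world has none). Each returns a list of dicts, best first, with "conf" (0 to 1); they miss things now and then, are a little off and sometimes report something else, mostly with a low value. They report only what shows in the picture. A call takes as long as a camera call. They do not tell look-alikes from the thing itself.
- vision.look_for(camera, label): "point" ([row, column] in pixels, amid what is visible of it).
- vision.outline_of(camera, label): "mask" (420x560 bool, what is visible of it) and "point" ([row, column] in pixels, amid what is visible of it).
The state is a dict: "time": time; "q": joint angles; "joint_velocities": joint speeds; "joint_torque": joint torques, N m; "position": TCP position; "tool_rot": TCP orientation; "ft_force": force on the tool from outside, world axes, zero at the start; "moment": the same for the moment, N m; "grip_width": finger opening in m; "grip_force": force on a finger pad.
Only numpy, scipy, OpenCV 4.12 (cv2) and the standard library are available. Lean on these libraries where they do the work, as an engineer would, in place of code of your own. Each camera call takes 0.05 s, during which the arm holds its last target. There are 200 camera calls.

### The job

The two sprouting trays have been rinsed: set them up to drain on the sloped stand. Lay the white tray on its runners, red key uphill and drain end resting against the bottom lip, and let go of it; then lower the yellow tray gently on top of it, so that its notch goes over the white tray's key, keeping hold of it until it sits fully home all round. Leave the other things on the ledge where they are.

Things in the scene. Friction and masses are not known exactly. Their poses are not given: they have to be found in the camera images.
- white_tray_center (a point): White open-topped sprouting tray, 150 x 62 mm, 44 mm high, 0.11 to 0.23 kg, on the ledge at the start. Point: its centre, 22 mm above its underside. x runs along it to the end with the red key (key end roughly away from the robot at the start; the other end has drain slots), y across the 62 mm width, z out of its mouth. Taken across its width by the long walls, near the middle.
- white_tray_key (a point): Top of the white tray's red key, a tab on the middle of one end wall, standing 9 mm above the rim: 4 mm thick, 14 mm wide (10 mm over its top 4 mm). At [73, 0, 31] mm from the tray's centre in its axes.
- yellow_tray_center (a point): Yellow sprouting tray, otherwise just like the white one: same point, axes, sizes, weight, key, foot and notch. Sitting home on the white tray, its walls rest on the white rim, its centre is 37 mm from the white tray's centre along the white tray's z, and the white key is up in its notch with 2 mm to spare each side. Turned end for end it cannot sit down.
- yellow_tray_key (a point): Top of the yellow tray's own red key, at [73, 0, 31] mm from that tray's centre.
- yellow_tray_notch (a point): Notch of the yellow tray: a slot through the end wall under its red key, 18 mm wide, 11 mm high, open underneath. Point: middle of its mouth at the wall's lower edge, at [73, 0, -15] mm from the tray's centre.
- yellow_tray_foot (a point): Middle of the yellow tray's underside. Walls are 4 mm thick, plain and upright from 7 mm above the underside to the rim; below is a foot 137 x 49 mm, 7 mm deep (131 x 43 mm over its lowest 3 mm), which drops into the mouth (142 x 54 mm) of the tray below with 2.5 mm to spare each side.
- lip_foot (a point): On top of the draining stand's runners, mid-width, at the inner face of the bottom lip, 42 mm above the ledge. x runs up the slope (28 degrees, rising away from the robot), y across it, z square out of the bed. A tray resting against the lip has its centre 75 mm up the slope from here and 22 mm out from the bed.
- lip_top (a point): Middle of the top edge of the lip's inner face, 16 mm out from the bed. The lip is beech, 10 mm thick, 120 mm wide; a drip tray 14 mm high lies on the ledge under it.
- stand: Beech draining stand, 120 mm wide, fixed to the ledge, differently placed and turned each time; origin on the ledge straight below lip_foot. Five steel runners, 187 mm long, 18 mm apart over 78 mm, form its bed; the side rails lie 2 mm lower and nothing but the lip stands above the runners. They are slick (friction about 0.2): a tray let go on them slides down to the lip by itself.
- herb_pot: Empty teal glazed herb pot, 116 mm across, 98 mm high; origin under its centre. Bystander.
- scoop: Aluminium scoop lying on the ledge, about 180 mm long and 28 mm high; origin near its middle on the ledge, x along it towards the blade. Bystander.
- spray_bottle: Green spray bottle with a white head, closed and empty, 74 mm across, 197 mm high; origin under its centre. Bystander.
- dibber: Wooden T-handled dibber lying on the ledge, 231 mm long, 22 mm high; origin near its middle, x along it towards the point. Bystander.
- label_jar: Glass jar of plant labels, 66 mm across, about 130 mm high with the labels; origin under its centre. Bystander.
Not all that is in view belongs to the job. What is shaped like the part that bears white_tray_center but blue or orange is not meant.

How it is judged:
On the way, in this order (a step that is already met when the one before it is completed fails the run):
1. the white tray lies flat on the runners, key uphill, against the lip, and is let go, with the yellow tray not yet on it (x of white_tray_center in the frame of lip_foot below 0.079 m and z of white_tray_center in the frame of lip_foot below 0.025 m and x of white_tray_key in the frame of lip_foot above 0.13 m and angle between the z axis of white_tray_center and the z axis of lip_foot, either way round below 0.06 rad and contact force between the fingers and white_tray below 0.1 N and distance between yellow_tray_center and white_tray_center above 0.08 m), for 0.2 s.
2. the yellow tray is lowered over the white tray's key, to within 6 mm of home, while still held (z of yellow_tray_center in the frame of white_tray_center below 0.043 m and distance between yellow_tray_key and white_tray_key below 0.05 m and contact force between the fingers and yellow_tray above 0.3 N), for 0.05 s.
At the end, for the whole second after the job is handed in: White tray flat on the runners (3 mm, 3.4 deg), within 25 mm of the middle and 6 deg of square, drain end within 4 mm of the lip, key uphill; yellow tray fully home on it (2.5 mm, 2.3 deg), its notch over the white key; both released, at rest (x of white_tray_center in the frame of lip_foot below 0.079 m and z of white_tray_center in the frame of lip_foot between 0.018 and 0.025 m and y of white_tray_center in the frame of lip_foot between -0.025 and 0.025 m and x of white_tray_key in the frame of lip_foot above 0.13 m and angle between the z axis of white_tray_center and the z axis of lip_foot, either way round below 0.06 rad and angle between the x axis of white_tray_center and the x axis of lip_foot, either way round below 0.1 rad and z of yellow_tray_center in the frame of white_tray_center between 0.034 and 0.0395 m and distance between yellow_tray_key and white_tray_key below 0.041 m and angle between the z axis of yellow_tray_center and the z axis of white_tray_center, either way round below 0.04 rad and linear speed of each of white_tray, yellow_tray below 0.02 m/s); the robot touches nothing.
It fails at once if the yellow tray is banged or forced onto the white one or the stand (contact force between yellow_tray and white_tray above 60 N or contact force between yellow_tray and stand above 60 N).
It fails at once if another thing on the ledge is moved by more than 30 mm or tipped (distance of any of herb_pot, scoop, spray_bottle, dibber, label_jar from where it was at the start of the episode above 0.03 m or angle between any of herb_pot, spray_bottle, label_jar's own z axis and vertical above 0.4 rad).
It also fails if it takes over 61 s, if anything falls off the work surface, if the arm or the gripper's body presses on something with over 40 N, if the wrist force passes 120 N, or if a joint passes its speed limit or range.

## Working session

There is one attempt and no reset: what is moved stays moved. The work goes in short steps, Python scripts to look and compute and a shell command to move; the robot and the scene stay as the last step left them, time stands still between calls to the robot, and variables do not carry over. Pictures are saved under pics/ and viewed, at most 10 in all, crops included, and the job is handed in when it is done.

```bash
mkdir -p pics; ls; python3 - <<'E'
from rig import robot, vision, job
import cv2, numpy as np
for c in ["scene","top"]:
    d=vision.camera(c); cv2.imwrite(f"pics/{c}0.png",d["frame"][:,:,::-1]); print(c,d["K"],d["cam_to_world"])
    for n in ["white_tray_center","white_tray_key","yellow_tray_center","yellow_tray_key","lip_foot","lip_top","stand"]:
        print(n,[(np.round(r["point"]),round(r["conf"],2)) for r in vision.look_for(c,n)][:4])
E
```

```text
pics
scene [[379.99514934   0.         275.03109399]
 [  0.         379.99514934 209.95598355]
 [  0.           0.           1.        ]] [[-0.455953    0.59456761 -0.66226597  1.38133555]
 [ 0.8899986   0.3071552  -0.33698394  0.46280105]
 [ 0.0030587  -0.74306462 -0.66921268  0.96548851]
 [ 0.          0.          0.          1.        ]]
white_tray_center [(array([232., 206.]), 0.87), (array([155., 206.]), 0.77), (array([244., 261.]), 0.55)]
white_tray_key [(array([193., 204.]), 0.95), (array([231., 204.]), 0.9), (array([159., 209.]), 0.68)]
yellow_tray_center [(array([251., 336.]), 0.93)]
yellow_tray_key [(array([247., 335.]), 0.63)]
lip_foot [(array([237., 264.]), 0.59), (array([250., 334.]), 0.57), (array([213., 322.]), 0.42)]
lip_top [(array([230., 265.]), 0.58)]
stand [(array([242., 258.]), 0.69)]
top [[506.50980081   0.         278.28920781]
 [  0.         506.50980081 214.59176327]
 [  0.           0.           1.        ]] [[-2.29808110e-02 -9.85464254e-01  1.68321378e-01  1.91544373e-01]
 [-9.99735899e-01  2.26737552e-02 -3.74620521e-03 -5.56646941e-03]
 [-1.24726390e-04 -1.68363015e-01 -9.85725053e-01  1.64923441e+00]
 [ 0.00000000e+00  0.00000000e+00  0.00000000e+00  1.00000000e+00]]
white_tray_center [(array([151., 324.]), 0.81), (array([207., 368.]), 0.67)]
white_tray_key [(array([180., 430.]), 0.75), (array([195., 193.]), 0.68), (array([207., 367.]), 0.62), (array([153., 322.]), 0.55)]
yellow_tray_center [(array([197., 196.]), 0.74)]
yellow_tray_key [(array([196., 193.]), 0.83)]
lip_foot [(array([161., 258.]), 0.83), (array([200., 195.]), 0.4)]
lip_top [(array([163., 263.]), 0.8)]
stand [(array([166., 261.]), 0.93), (array([196., 193.]), 0.51)]
```

View pics/scene0.png

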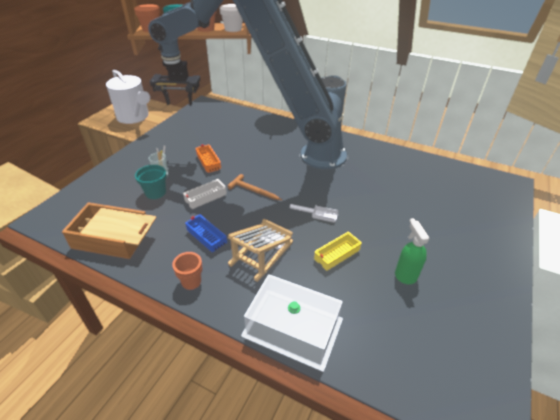

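View pics/top0.png

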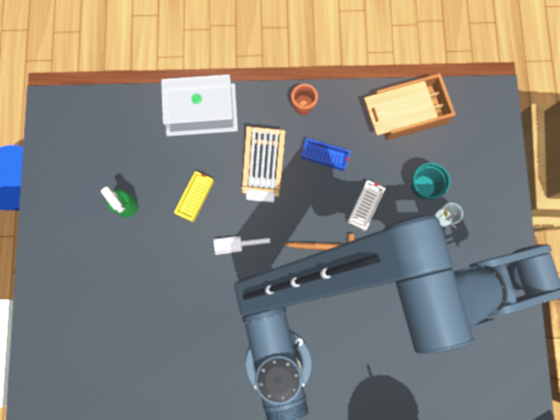

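The scene shows the white tray at about (col 205, row 194), yellow at (338, 250), and the stand at (260, 247). In the top view they are at (367, 204), (194, 196) and (264, 163). Blue and orange are the decoys. The dibber lies close to the white tray, on the robot's side.

```bash
cat > h.py <<'E'
from rig import robot, vision, job
import cv2, numpy as np
from scipy.spatial.transform import Rotation as R
def cam(c):
    o=robot.get_obs(); d=vision.camera(c)
    if c=="wrist":
        T=np.eye(4);T[:3,:3]=R.from_quat(o["tool_rot"]).as_matrix();T[:3,3]=o["position"]
        d["cam_to_world"]=T@d["hand_eye"]
    return d
def ray(d,rc):   # [row,col]
    v=np.linalg.inv(d["K"])@np.array([rc[1],rc[0],1.]); M=d["cam_to_world"]
    return M[:3,3],M[:3,:3]@v
def at_z(d,rc,z):
    o,v=ray(d,rc); return o+v*(z-o[2])/v[2]
def proj(d,P):
    M=np.linalg.inv(d["cam_to_world"]); p=(M[:3,:3]@np.atleast_2d(P).T).T+M[:3,3]
    q=(d["K"]@p.T).T; return (q[:,:2]/q[:,2:])[:,::-1]   # row,col
def save(d,n,draw=()):
    f=d["frame"][:,:,::-1].copy()
    for r,c in draw: cv2.circle(f,(int(round(c)),int(round(r))),2,(255,0,255),-1)
    cv2.imwrite(f"pics/{n}.png",f)
def toolmove(P,yaw=None):
    """row needed to bring TCP to P with tool-x heading yaw (world)"""
    o=robot.get_obs(); M=R.from_quat(o["tool_rot"]).as_matrix()
    s=M.T@(np.array(P)-o["position"]); x=M[:,0]; h=np.arctan2(x[1],x[0])
    t=0 if yaw is None else -(((yaw-h)+np.pi)%(2*np.pi)-np.pi)
    print("row",np.round(s/.3,4),np.round(t/(2*np.pi),4),"mm",np.round(s*1e3,1),"deg",round(np.degrees(t),1),"heading",round(np.degrees(h),1),"down",np.round(M[:,2],3))
E
python3 - <<'E'
from h import *
d=cam("top"); s=cam("scene")
for n,rc in dict(white=(204,367),yellow=(196,194)).items(): print(n,at_z(d,rc,.03))
print("white scene",at_z(s,(194,205),.03),"yellow scene",at_z(s,(250,338),.03))
print("lip approx",at_z(d,(190,263),.05),at_z(d,(128,265),.13))
for rc in [(183,373),(224,359)]: print("white ends",at_z(d,rc,.044))
for rc in [(175,205),(217,184)]: print("yellow ends",at_z(d,rc,.044))
w=cam("wrist"); print(w["hand_eye"]); o=robot.get_obs(); print(o["position"],o["grip_width"])
wt=at_z(d,(204,367),.03); toolmove([wt[0],wt[1],.3])
E
```

```text
white [ 0.49636478 -0.30117421  0.03      ]
yellow [0.53591073 0.2618847  0.03      ]
white scene [ 0.49766716 -0.2900481   0.03      ] yellow scene [0.53581817 0.26602008 0.03      ]
lip approx [0.54632133 0.03587321 0.05      ] [0.72719534 0.02397466 0.13      ]
white ends [ 0.56269422 -0.32175548  0.044     ]
white ends [ 0.42912187 -0.26956331  0.044     ]
yellow ends [0.60199622 0.22408708 0.044     ]
yellow ends [0.46477351 0.29134374 0.044     ]
[[ 2.10201042e-04 -9.65677634e-01 -2.59743457e-01  7.03271793e-02]
 [ 9.99999976e-01  1.86934124e-04  1.14277889e-04 -9.73792131e-04]
 [-6.18006860e-05 -2.59743475e-01  9.65677650e-01 -1.54146633e-01]
 [ 0.00000000e+00  0.00000000e+00  0.00000000e+00  1.00000000e+00]]
[ 0.23927342 -0.57737904  0.23057848] 0.08672670081818823
row [ 1.1441 -0.5225 -0.2314] 0.0 mm [ 343.2 -156.8  -69.4] deg 0.0 heading 22.5 down [ 0. -0. -1.]
```

```bash
python3 -m handwheel '[[0.95,-0.5,-0.1,0.12],[0.95,-0.5,-0.1,0.12],[0.95,-0.5,-0.1,0.12],[0.95,-0.5,-0.1,0.12],[0.95,-0.5,-0.1,0.12],[0.95,-0.5,-0.1,0.12],[0.95,-0.5,-0.1,0.12],[0.95,-0.5,-0.1,0.12],[0.95,-0.5,-0.1,0.12],[0.95,-0.5,-0.1,0.12],[0.95,-0.5,-0.1,0.12]]' 100
cat > fit.py <<'E'
from h import *
from scipy.optimize import least_squares
def pick(c,label,guess,d):
    rs=vision.outline_of(c,label)
    g=proj(d,guess)[0]
    return min(rs,key=lambda r:np.linalg.norm(np.array(r["point"])-g)) if rs else None
def pts(o,R3):
    P=[(sx*75,sy*31,z) for sx in(-1,1) for sy in(-1,1) for z in(-15,22)]+[(sx*68,sy*24,-22) for sx in(-1,1) for sy in(-1,1)]+[(73,y,31) for y in(-5,5)]
    return o+(R3@(np.array(P)*1e-3).T).T
def sil(d,o,R3):
    m=np.zeros((420,560),np.uint8)
    P=pts(o,R3); P=np.r_[P[:12]]
    q=proj(d,P)[:,::-1].astype(np.float32); cv2.fillConvexPoly(m,cv2.convexHull((q*16).round().astype(np.int32)),1,shift=4)
    return m
def fit(d,mask,x0,z=.022,pitch=0.):
    """level or pitched tray (x,y,yaw) by hull-distance to the mask outline"""
    cs,_=cv2.findContours(mask.astype(np.uint8),cv2.RETR_EXTERNAL,cv2.CHAIN_APPROX_NONE)
    c=cv2.convexHull(max(cs,key=cv2.contourArea))[:,0,:].astype(np.float32)
    full=np.zeros_like(mask,np.uint8); cv2.fillConvexPoly(full,c.astype(np.int32),1)
    B=cv2.GaussianBlur(full.astype(np.float32),(0,0),3)
    def f(p):
        R3=R.from_euler("ZY",[p[2],-pitch]).as_matrix()
        return (cv2.GaussianBlur(sil(d,np.array([p[0],p[1],z]),R3).astype(np.float32),(0,0),3)-B).ravel()
    r=least_squares(f,x0,diff_step=None,x_scale=[.01,.01,.05],jac=lambda p:np.array([(f(p+e)-f(p-e))/(2*e.sum()) for e in np.diag([.001,.001,.01])]).T)
    return r.x, 2*r.cost/B.sum()
E
python3 - <<'E'
from fit import *
d=cam("wrist"); g=[.4964,-.298,.022]
r=pick("wrist","white_tray_center",g,d); print(r["conf"],r["point"],proj(d,g)[0])
x,c=fit(d,r["mask"],[.4964,-.298,np.radians(-21)]); print(x,np.degrees(x[2]),c)
save(d,"w1",proj(d,pts(np.r_[x[:2],.022],R.from_euler("Z",x[2]).as_matrix())))
E
```

```text
time: 1.87
position: [0.4451, -0.3299, 0.2607]
tool_rot: [0.984, -0.179, -0.0, 0.0]
ft_force: [0.8, -0.5, 0.8]
grip_width: 0.0869
grip_force: 0.0
0.6 [153.3, 242.0] [150.77071985 245.13395011]
[ 0.49267471 -0.29589977 -0.47377174] -27.145121222816595 0.0023791213
```

View pics/w1.png

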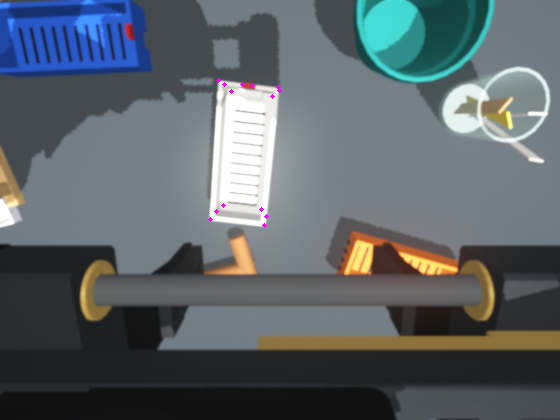

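The outline fit lands on the tray's corners: red key at the far end (248, 86), drain end nearest the robot at (238, 222), and clear space on both sides.

```bash
python3 - <<'E'
from h import *
y=np.radians(-27.1); c=np.array([.4927,-.2959])+.012*np.array([np.cos(y),np.sin(y)])
toolmove([*c,.021],y)
E
```

```text
row [ 0.1491 -0.1619  0.798 ] 0.0175 mm [ 44.7 -48.6 239.4] deg 6.3 heading -20.8 down [-0. -0. -1.]
```

```bash
python3 -m handwheel '[[0.149,-0.162,0.1,0.0175],[0.149,-0.162,0.2,0.0175],[0.149,-0.162,0.33,0.0175],[0.149,-0.162,0.46,0.0175],[0.149,-0.162,0.58,0.0175],[0.149,-0.162,0.67,0.0175],[0.149,-0.162,0.73,0.0175],[0.149,-0.162,0.78,0.0175],[0.149,-0.162,0.798,0.0175],[0.149,-0.162,0.798,0.0175],[0.149,-0.162,0.798,0.0175]]' 100
python3 -m handwheel '[[0,0,0,0],[0,0,0,0],[0,0,0,0],[0,0,0,0],[0,0,0,0],[0,0,0,0],[0,0,0,0]]' 50 8
python3 -m handwheel '[[0,0,-0.02,0],[0,0,-0.05,0],[0,0,-0.15,0],[0,0,-0.25,0],[0,0,-0.35,0],[0,0,-0.45,0],[0,0,-0.55,0],[0,0,-0.65,0],[0,0,-0.73,0],[0,0,-0.77,0],[0,0,-0.78,0],[0,0,-0.78,0]]'
python3 - <<'E'
from h import *
d=cam("wrist"); save(d,"w2")
s=cam("scene"); o=robot.get_obs()["position"]; r,c=proj(s,o)[0].astype(int); print(r,c)
f=s["frame"][max(r-70,0):r+70,max(c-90,0):c+90]
w=d["frame"][:300]
f=cv2.resize(f,None,fx=2.5,fy=2.5,interpolation=2)
w=cv2.resize(w,(f.shape[1],int(300*f.shape[1]/560)))
out=np.r_[f,w]; k=min(1,600/out.shape[0]); cv2.imwrite("pics/c1.png",cv2.resize(out,None,fx=k,fy=k)[:,:,::-1])
E
```

```text
time: 2.88
position: [0.5039, -0.3012, 0.0213]
tool_rot: [0.972, -0.234, 0.0, 0.0]
ft_force: [0.8, -0.2, 0.5]
grip_width: 0.0867
grip_force: 0.0
time: 3.47
position: [0.5045, -0.3004, 0.0218]
tool_rot: [0.972, -0.233, 0.0, 0.0]
ft_force: [-1.4, 0.0, 5.1]
grip_width: 0.062
grip_force: 8.0
time: 4.47
position: [0.5042, -0.2999, 0.2563]
tool_rot: [0.972, -0.233, 0.001, 0.0]
ft_force: [-0.6, -0.1, -0.9]
grip_width: 0.0619
grip_force: 8.0
144 194
```

View pics/c1.png

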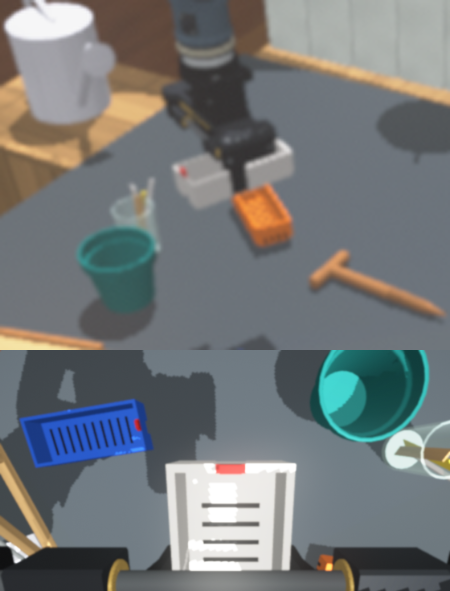

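The scene crop shows the white tray held level, red key end (185, 172) away from the robot. The wrist strip shows its key at (230, 468). Now the stand.

```bash
python3 - <<'E'
from h import *
d=cam("top"); s=cam("scene")
a=cv2.resize(d["frame"][115:215,225:305],None,fx=5,fy=5,interpolation=2)
b=cv2.resize(s["frame"][210:285,220:300],None,fx=5,fy=5,interpolation=2)
b=np.r_[b,np.zeros((a.shape[0]-b.shape[0],b.shape[1],3),np.uint8)]
cv2.imwrite("pics/st.png",np.c_[a,b][:,:,::-1])
E
```

```text
Traceback (most recent call last):
cv2.error: OpenCV(4.12.0) /io/opencv/modules/imgcodecs/src/loadsave.cpp:1058: error: (-215:Assertion failed) image.channels() == 1 || image.channels() == 3 || image.channels() == 4 in function 'imwrite_'
```

```bash
python3 - <<'E'
from h import *
d=cam("top"); s=cam("scene")
a=cv2.resize(d["frame"][115:215,225:305],None,fx=5,fy=5,interpolation=2)
b=cv2.resize(s["frame"][210:285,220:300],None,fx=5,fy=5,interpolation=2)
b=np.concatenate([b,np.zeros((a.shape[0]-b.shape[0],b.shape[1],3),np.uint8)])
cv2.imwrite("pics/st.png",np.concatenate([a,b],1)[:,:,::-1])
E
```

```text
(no output)
```

View pics/st.png

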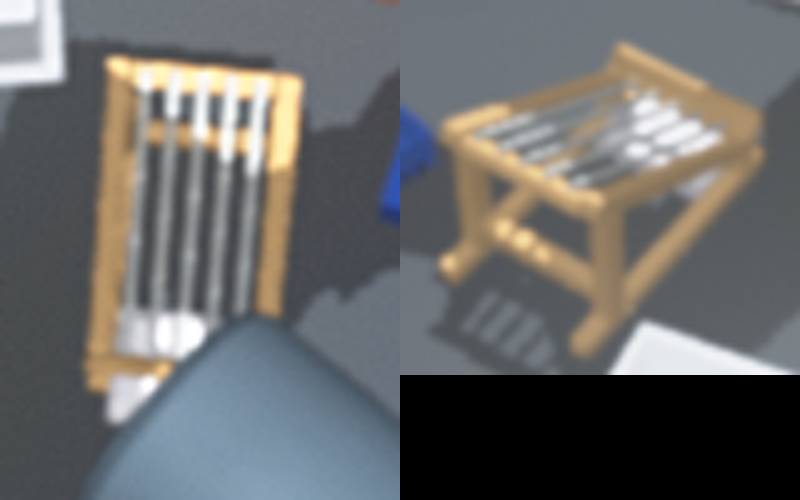

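The left crop (top view) shows the runners and rails, with the arm over the lip. The right crop (scene) shows the lip from (620, 45) to (760, 115). The first top picture shows the lip unobstructed, so I'll fit on that one.

```bash
python3 - <<'E'
import cv2, numpy as np
a=cv2.imread("pics/top0.png")[115:215,225:305]; b=cv2.imread("pics/top0.png")[165:215,235:295]
a=cv2.resize(a,None,fx=5.9,fy=5.9,interpolation=2);s=cv2.imread("pics/scene0.png")[215:280,225:300]
s=cv2.resize(s,(325,282),interpolation=2); b=cv2.resize(b,(325,271),interpolation=2)
r=np.concatenate([s,b]); r=np.concatenate([r,np.zeros((max(0,a.shape[0]-r.shape[0]),325,3),np.uint8)])[:a.shape[0]]
cv2.imwrite("pics/st2.png",np.concatenate([a,r],1))
E
```

```text
(no output)
```

View pics/st2.png

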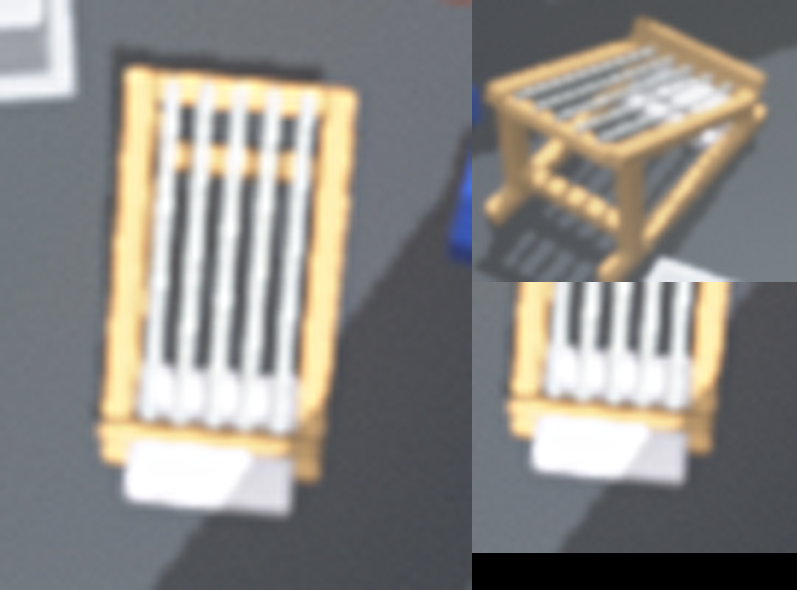

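```bash
cat > stand.py <<'E'
from fit import *
def frame(p):
    return np.array([p[0],p[1],.042]),R.from_euler("ZY",[p[2],-np.radians(28)]).as_matrix()
def S(p,L): o,M=frame(p); return o+(M@np.array(L).T).T
E
python3 - <<'E'
from stand import *
d=cam("top"); s=cam("scene")
t=lambda x,y:(115+y/5.9,225+x/5.9); u=lambda x,y:(215+y/4.333,225+(x-472)/4.333)
# (cam,pixel,y,z,fixed x or None)
O=[(d,t(172,85),.036,0,None),(d,t(148,415),.036,0,None),(d,t(310,95),-.036,0,None),(d,t(285,430),-.036,0,None),(d,t(240,90),0,0,None),(d,t(218,420),0,0,None),
(d,t(100,423),.06,.016,0),(d,t(324,437),-.06,.016,0),(s,u(643,19),-.06,.016,-.005),(s,u(765,76),.06,.016,-.005)]
def f(p):
    r=[];k=3
    for c,q,y,z,x in O:
        if x is None: x=p[k];k+=1
        r+=list(proj(c,S(p,[x,y,z]))[0]-np.array(q))
    return np.array(r)
r=least_squares(f,[.56,.03,-.05]+[.18,.02]*3); print(np.round(r.x,4),np.degrees(r.x[2])); print(np.round(r.fun.reshape(-1,2),1))
E
```

```text
[ 0.5579  0.0425 -0.126   0.1843  0.0022  0.1862  0.0015  0.1852  0.0033] -7.2194416405088635
[[ 0.   0.1]
 [-0.  -0.1]
 [-0.  -0.4]
 [-0.1 -1.3]
 [ 0.   0. ]
 [-0.1 -0.9]
 [-0.2  0.1]
 [ 1.2 -0.8]
 [-1.  -2.1]
 [-0.3 -1.3]]
```

```bash
python3 - <<'E'
from stand import *
p=[.5579,.0425,-.126]
for dx in (30,5):
    g=S(p,[.075+.012+dx/1e3,0,.032])+[0,0,-.011]; print("TCP touch-down",dx,g)
g=S(p,[.117,0,.032])+[0,0,-.011+.08]; toolmove(g,p[2])
E
```

```text
TCP touch-down 30 [0.64548192 0.03140591 0.1141825 ]
TCP touch-down 5 [0.62358322 0.03417984 0.10244571]
row [-0.0799 -1.1979  0.2006] -0.0549 mm [ -24.  -359.4   60.2] deg -19.8 heading -27.0 down [-0.001  0.001 -1.   ]
```

```bash
python3 -m handwheel '[[0,-0.03,0,-0.005],[-0.01,-0.08,0,-0.015],[-0.02,-0.16,0,-0.025],[-0.03,-0.25,0,-0.035],[-0.04,-0.35,0,-0.045],[-0.05,-0.45,0,-0.055],[-0.06,-0.55,0,-0.055],[-0.07,-0.65,0,-0.055],[-0.08,-0.74,0,-0.055],[-0.08,-0.82,0,-0.055],[-0.08,-0.88,0,-0.055],[-0.08,-0.92,0,-0.055],[-0.08,-0.93,0,-0.055],[-0.08,-0.93,0,-0.055]]'
python3 - <<'E'
from stand import *
p=[.5579,.0425,-.126]
g=S(p,[.117,0,.032])+[0,0,-.011+.06]; toolmove(g,p[2])
E
```

```text
time: 6.03
position: [0.6094, -0.0398, 0.2549]
tool_rot: [0.998, -0.062, -0.0, 0.0]
ft_force: [-0.1, 0.3, -1.5]
grip_width: 0.062
grip_force: 8.0
row [ 0.0901 -0.2503  0.269 ] 0.0004 mm [ 27.  -75.1  80.7] deg 0.1 heading -7.1 down [-0. -0. -1.]
```

```bash
python3 -m handwheel '[[0.03,-0.06,0.02,0],[0.07,-0.14,0.07,0],[0.09,-0.21,0.14,0],[0.09,-0.25,0.21,0],[0.09,-0.25,0.25,0],[0.09,-0.25,0.269,0],[0.09,-0.25,0.269,0],[0.09,-0.25,0.3,0],[0.09,-0.25,0.33,0],[0.09,-0.25,0.36,0],[0.09,-0.25,0.38,0],[0.09,-0.25,0.4,0],[0.09,-0.25,0.42,0],[0.09,-0.25,0.435,0],[0.09,-0.25,0.45,0],[0.09,-0.25,0.46,0],[0.09,-0.25,0.46,0]]'
python3 - <<'E'
from stand import *
d=cam("wrist"); s=cam("scene")
a=d["frame"]; b=cv2.resize(s["frame"][170:280,200:340],None,fx=3,fy=3,interpolation=2)
out=np.concatenate([cv2.resize(a,(440,330)),b],1) if False else None
cv2.imwrite("pics/p1.png",np.concatenate([cv2.resize(a,(380,330)),b],1)[:,:,::-1])
toolmove(S([.5579,.0425,-.126],[.092,0,.032])+[0,0,-.011])
E
```

```text
time: 7.45
position: [0.6455, 0.0306, 0.1164]
tool_rot: [0.998, -0.063, -0.0, -0.0]
ft_force: [0.7, 0.2, -2.3]
grip_width: 0.0621
grip_force: 8.0
row [-0.0763 -0.0029  0.0489] 0.0 mm [-22.9  -0.9  14.7] deg 0.0 heading -7.2 down [ 0.001 -0.    -1.   ]
```

View pics/p1.png

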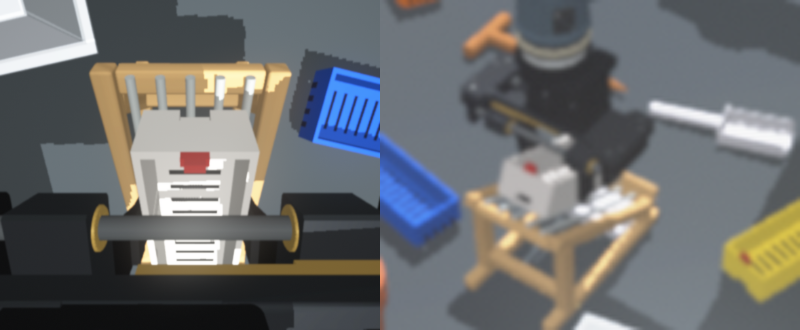

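The white tray has tilted onto the runners, centred between the rails with its key (195, 160) uphill. The yellow tray's red key (745, 258) is at its far end. Next I slide the white tray down to the lip and release it.

```bash
python3 -m handwheel '[[-0.01,0,0.006,0],[-0.025,0,0.015,0],[-0.045,0,0.028,0],[-0.06,-0.001,0.038,0],[-0.07,-0.001,0.043,0],[-0.07,-0.001,0.043,0],[-0.07,-0.001,0.043,0]]'
python3 -m handwheel '[[0,0,0,0],[0,0,0,0],[0,0,0,0],[0,0,0,0],[0,0,0,0],[0,0,0,0]]' 100
python3 -m handwheel '[[0,0,-0.03,0],[0,0,-0.1,0],[0,0,-0.2,0],[0,0,-0.3,0],[-0.05,0,-0.4,0],[-0.1,0,-0.5,0],[-0.15,0,-0.55,0],[-0.15,0,-0.55,0],[-0.15,0,-0.55,0]]'
python3 - <<'E'
from stand import *
d=cam("wrist"); g=S([.5579,.0425,-.126],[.075,0,.022]); print(g,proj(d,g))
save(d,"w3")
r=pick("wrist","white_tray_center",g,d)
print(r["conf"],r["point"]) 
np.savez("wt.npz",mask=r["mask"],ctw=d["cam_to_world"],K=d["K"])
for z in (-.006,0,.006):
    x,c=fit(d,r["mask"],[g[0],g[1],-.126],z=g[2]+z,pitch=np.radians(28)); print(x,np.degrees(x[2]),c)
    if z==0: save(d,"w3",proj(d,pts(np.r_[x[:2],g[2]],R.from_euler("ZY",[x[2],-np.radians(28)]).as_matrix())))
E
```

```text
time: 8.13
position: [0.6242, 0.0336, 0.1041]
tool_rot: [0.998, -0.063, -0.001, -0.0]
ft_force: [-0.6, -0.2, 0.4]
grip_width: 0.0619
grip_force: 8.0
time: 8.63
position: [0.6249, 0.0334, 0.1043]
tool_rot: [0.998, -0.063, 0.0, 0.0]
ft_force: [0.9, 0.2, 0.1]
grip_width: 0.0856
grip_force: 0.0
time: 9.38
position: [0.5803, 0.0391, 0.271]
tool_rot: [0.998, -0.063, 0.002, 0.0]
ft_force: [0.4, 0.4, -0.7]
grip_width: 0.087
grip_force: 0.0
[0.61334961 0.03547614 0.09663521] [[160.8001154  286.81774538]]
0.64 [153.2, 287.4]
[ 0.60973264  0.0362485  -0.12838655] -7.356007603497626 0.0056511196
[ 0.60990296  0.03621838 -0.12621311] -7.231478485339463 0.00092519936
[ 0.61042086  0.03614749 -0.12780344] -7.322597532318048 0.0024325072
```

View pics/w3.png

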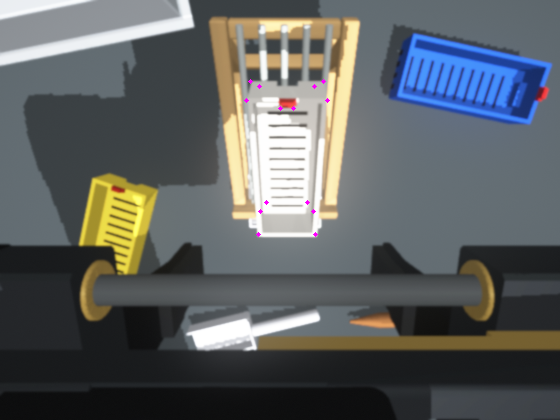

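The white tray lies against the lip. Its fitted corners match the rim, the key is at (288, 103), and its yaw equals the stand's. The scoop (220, 330) and the yellow tray (120, 235) with its key at (118, 188) are untouched. Next I look at the yellow tray.

```bash
python3 - <<'E'
from stand import *
toolmove([.49,.25,.26],np.radians(-22))
E
```

```text
row [-0.3861 -0.6601  0.0289] 0.0411 mm [-115.8 -198.     8.7] deg 14.8 heading -7.2 down [-0.001  0.    -1.   ]
```

```bash
python3 -m handwheel '[[-0.386,-0.66,0.03,0.041],[-0.386,-0.66,0.03,0.041],[-0.386,-0.66,0.03,0.041],[-0.386,-0.66,0.03,0.041],[-0.386,-0.66,0.03,0.041],[-0.386,-0.66,0.03,0.041],[-0.386,-0.66,0.03,0.041],[-0.386,-0.66,0.03,0.041],[-0.386,-0.66,0.03,0.041]]'
python3 - <<'E'
from stand import *
d=cam("wrist"); g=[.536,.263,.022]
r=pick("wrist","yellow_tray_center",g,d); print(r["conf"],r["point"],proj(d,g)[0])
x,c=fit(d,r["mask"],[.536,.263,np.radians(-26)]); print(x,np.degrees(x[2]),c)
m=r["mask"]; print("mask cols/rows",np.where(m.any(0))[0][[0,-1]],np.where(m.any(1))[0][[0,-1]])
P=np.round(proj(d,pts(np.r_[x[:2],.022],R.from_euler("Z",x[2]).as_matrix())))[[1,3,5,7,12]]; print(P.tolist())
print([ (k["point"],k["conf"]) for k in vision.look_for("wrist","yellow_tray_key")])
c=x[:2]+.025*np.array([np.cos(x[2]),np.sin(x[2])]); toolmove([*c,.021],x[2])
E
```

```text
time: 10.23
position: [0.4904, 0.2496, 0.2591]
tool_rot: [0.982, -0.19, -0.001, 0.001]
ft_force: [0.3, 0.1, -0.2]
grip_width: 0.0872
grip_force: 0.0
0.85 [145.5, 259.5] [150.20216717 260.86523252]
[ 0.53572016  0.26381081 -0.45977622] -26.34323696136061 0.00094371353
mask cols/rows [229 292] [ 77 220]
[[221.0, 282.0], [217.0, 228.0], [81.0, 293.0], [76.0, 233.0], [80.0, 267.0]]
[([34.8, 469.4], 0.61), ([144.9, 259.0], 0.56), ([38.8, 399.3], 0.43)]
row [ 0.203  -0.0968  0.7959] 0.0119 mm [ 60.9 -29.  238.8] deg 4.3 heading -22.1 down [-0. -0. -1.]
```

```bash
python3 -m handwheel '[[0.16,-0.1,0.1,0.012],[0.16,-0.1,0.2,0.012],[0.16,-0.1,0.33,0.012],[0.16,-0.1,0.46,0.012],[0.16,-0.1,0.58,0.012],[0.16,-0.1,0.67,0.012],[0.16,-0.1,0.73,0.012],[0.16,-0.1,0.78,0.012],[0.16,-0.1,0.796,0.012],[0.16,-0.1,0.796,0.012],[0.16,-0.1,0.796,0.012]]' 100
python3 -m handwheel '[[0,0,0,0],[0,0,0,0],[0,0,0,0],[0,0,0,0],[0,0,0,0],[0,0,0,0],[0,0,0,0]]' 50 8
python3 -m handwheel '[[0,0,-0.02,0],[0,0,-0.05,0],[0,0,-0.15,0],[0,0,-0.25,0],[0,0,-0.35,0],[0,0,-0.45,0],[0,0,-0.55,0],[0,0,-0.65,0],[0,0,-0.73,0],[0,0,-0.77,0],[0,0,-0.78,0],[0,0,-0.78,0]]'
cat >> stand.py <<'E'
SY=-.1262
def uv(u,v,z): return np.array([.5545+u*np.cos(SY)-v*np.sin(SY),.0430+u*np.sin(SY)+v*np.cos(SY),z])
E
python3 - <<'E'
from stand import *
P=uv(.165,-.108,.25); print(P); toolmove(P,SY+np.pi/2)
E
```

```text
time: 11.3
position: [0.5466, 0.2593, 0.0218]
tool_rot: [0.974, -0.228, 0.0, -0.0]
ft_force: [0.4, 0.3, 0.3]
grip_width: 0.0871
grip_force: 0.0
time: 11.88
position: [0.5459, 0.2599, 0.0221]
tool_rot: [0.974, -0.227, 0.0, -0.0]
ft_force: [-0.8, -0.8, 5.0]
grip_width: 0.0621
grip_force: 8.0
time: 12.88
position: [0.5459, 0.2601, 0.2567]
tool_rot: [0.974, -0.227, 0.001, -0.001]
ft_force: [0.2, 0.1, -2.2]
grip_width: 0.062
grip_force: 8.0
[ 0.70459436 -0.08490888  0.25      ]
row [0.9832 0.7971 0.0227] -0.3029 mm [295.  239.1   6.8] deg -109.0 heading -26.3 down [ 0.002  0.001 -1.   ]
```

```bash
python3 -m handwheel '[[0.02,0.015,0,-0.01],[0.06,0.05,0,-0.028],[0.12,0.1,0,-0.046],[0.18,0.15,0,-0.064],[0.25,0.2,0,-0.082],[0.32,0.26,0,-0.1],[0.39,0.32,0,-0.118],[0.46,0.38,0,-0.136],[0.53,0.43,0,-0.154],[0.6,0.48,0,-0.172],[0.66,0.53,0,-0.19],[0.72,0.58,0,-0.208],[0.78,0.63,0,-0.226],[0.84,0.68,0,-0.244],[0.89,0.72,0,-0.262],[0.93,0.75,0,-0.28],[0.96,0.78,0,-0.295],[0.98,0.795,0,-0.303],[0.983,0.797,0,-0.303],[0.983,0.797,0,-0.303]]'
python3 - <<'E'
from stand import *
toolmove(uv(.165,-.108,.1272),SY+np.pi/2)
d=cam("wrist")
m=cv2.inRange(cv2.cvtColor(d["frame"],cv2.COLOR_RGB2HSV),(20,120,80),(35,255,255)); print(m.astype(bool).sum(),np.where((m>0).sum(1)>10)[0][[0,-1]])
E
```

```text
time: 14.55
position: [0.7034, -0.0852, 0.2531]
tool_rot: [0.751, 0.66, -0.001, -0.002]
ft_force: [-0.2, 0.4, -1.9]
grip_width: 0.0623
grip_force: 8.0
row [0.0011 0.0054 0.4198] -0.0003 mm [  0.3   1.6 125.9] deg -0.1 heading 82.7 down [-0.004  0.001 -1.   ]
31607 [134 349]
```

```bash
python3 -m handwheel '[[0,0,0.04,0],[0,0,0.11,0],[0,0,0.18,0],[0,0,0.25,0],[0,0,0.29,0],[0,0,0.32,0],[0,0,0.335,0],[0,0,0.35,0],[0,0,0.36,0],[0,0,0.37,0],[0,0,0.38,0],[0,0,0.39,0],[0,0,0.4,0],[0,0,0.41,0],[0,0,0.42,0],[0,0,0.42,0]]'
python3 -m handwheel '[[0,0,-0.02,0],[0,0,-0.06,0],[0,0,-0.12,0],[0,0,-0.2,0],[0,0,-0.28,0],[0,0,-0.35,0],[0,0,-0.39,0],[0,0,-0.4,0],[0,0,-0.4,0]]'
python3 - <<'E'
from stand import *
d=cam("wrist"); save(d,"w4"); o=robot.get_obs()
M=R.from_quat(o["tool_rot"]).as_matrix(); g=o["position"]-.011*M[:,2]
h=np.arctan2(M[1,0],M[0,0])
for p in (0,10,20,28,35):
    R3=R.from_euler("ZY",[h,-np.radians(p)]).as_matrix(); c=g-R3@[.012,0,.010]
    print(p,np.round(proj(d,c+(R3@(np.array([[75,31,22],[75,-31,22],[73,5,31],[73,-5,31]])*1e-3).T).T)).tolist())
E
```

```text
time: 15.93
position: [0.7042, -0.0851, 0.1287]
tool_rot: [0.75, 0.661, -0.0, -0.0]
ft_force: [-0.0, -2.1, -0.9]
grip_width: 0.0617
grip_force: 8.0
time: 16.68
position: [0.7047, -0.0849, 0.251]
tool_rot: [0.75, 0.661, 0.001, 0.001]
ft_force: [-0.5, -0.3, -3.2]
grip_width: 0.0621
grip_force: 8.0
0 [[143.0, 207.0], [143.0, 367.0], [150.0, 273.0], [150.0, 301.0]]
10 [[154.0, 200.0], [154.0, 374.0], [167.0, 272.0], [167.0, 302.0]]
20 [[171.0, 194.0], [171.0, 380.0], [191.0, 271.0], [191.0, 303.0]]
28 [[191.0, 189.0], [191.0, 385.0], [215.0, 271.0], [215.0, 304.0]]
35 [[212.0, 185.0], [212.0, 389.0], [240.0, 270.0], [240.0, 304.0]]
```

View pics/w4.png

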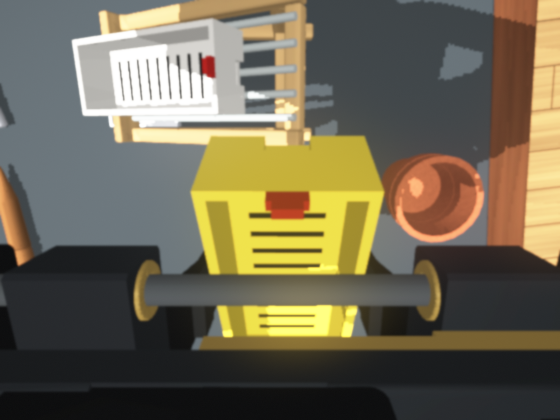

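The tray now sits pitched in the grip: rim corners at (197, 190) and (381, 190), key near (288, 205), end wall's lower edge on row 137. That is close to 28°. Next I fit its exact pose in the tool frame.

```bash
python3 - <<'E'
from stand import *
d=vision.camera("wrist"); d["cam_to_world"]=d["hand_eye"]   # tool frame
hsv=cv2.cvtColor(d["frame"],cv2.COLOR_RGB2HSV)
red=(cv2.inRange(hsv,(0,150,60),(8,255,255))>0); red[:,:240]=0; red[:,340:]=0
ys,xs=np.where(red); print("red",ys.min(),ys.max(),xs.min(),xs.max())
yel=(cv2.inRange(hsv,(24,150,60),(34,255,255))>0)
for r in (140,165,185,190,195,200,220): c=np.where(yel[r])[0]; print(r,c.min(),c.max())
L=np.array([[75,31,22],[75,-31,22],[75,31,-15],[75,-31,-15],[73,5,31],[73,-5,31]])*1e-3
def T(p):
    R3=R.from_euler("XYZ",[np.pi,0,0]).as_matrix()@R.from_euler("ZY",[p[4],-p[3]]).as_matrix(); return lambda X:p[:3]+(R3@np.array(X).T).T
pix=np.array([[190,197],[190,381],[138,208],[138,367],[ys.max(),None],[ys.max(),None]],dtype=object)
def f(p):
    q=proj(d,T(p)(L)); r=(q[:4]-pix[:4].astype(float)).ravel()
    return np.r_[r,q[4:,0].mean()-ys.max()]
r=least_squares(f,[-.012,0,-.001,.49,0]); print(np.round(r.x,4),np.degrees(r.x[3:]),np.round(r.fun,1))
R3=R.from_euler("ZY",[0,-r.x[3]]).as_matrix()
print("nominal centre in tool",(-R3@[.012,0,.010])*[1,-1,-1]-[0,0,.011])
E
```

```text
red 193 217 266 308
140 211 365
165 201 374
185 194 381
190 192 382
195 192 383
200 194 381
220 198 376
[-9.100e-03 -2.000e-04  7.100e-03  4.503e-01  2.000e-03] [25.80042237  0.11700814] [ 2.1 -3.   1.8  2.  -0.8  4.7 -1.1 -3.4 -2.3]
nominal centre in tool [-0.00645141 -0.          0.00322601]
```

```bash
python3 - <<'E'
from stand import *
d=vision.camera("wrist"); d["cam_to_world"]=d["hand_eye"]
L=np.array([[75,31,22],[75,-31,22],[75,31,-15],[75,-31,-15],[73,5,31]])*1e-3
def T(p):
    R3=R.from_euler("X",np.pi).as_matrix()@R.from_euler("ZY",[p[4],-p[3]]).as_matrix(); return lambda X:p[:3]+(R3@np.array(X).T).T
pix=np.array([[192,191.5],[192,383.5],[138,209],[138,367]])
def f(p):
    q=proj(d,T(p)(L)); return np.r_[(q[:4]-pix).ravel(),q[4,0]-217,(p[2]-.0035)*1000]
r=least_squares(f,[-.012,0,-.001,.49,0]); print(np.round(r.x,4),np.degrees(r.x[3:]),np.round(r.fun,1))
o=np.array([.6099,.0362,.0966]); M=R.from_euler("ZY",[SY,-np.radians(28)]).as_matrix()
for off in (80,45,37):
    c=o+M@[0,0,off/1e3]
    t=np.array([-.0065,0,.0032]); Rt=R.from_euler("ZX",[SY,np.pi]).as_matrix()
    print(off,"TCP",np.round(c-Rt@t,4))
    if off==80: toolmove(c-Rt@t,SY)
E
```

```text
[-9.40e-03 -5.00e-04  3.40e-03  4.39e-01 -1.00e-04] [ 2.51545810e+01 -8.36635155e-03] [ 0.8 -0.8  0.9  1.4 -0.5  1.7 -0.4 -2.4 -0.9 -0.1]
80 TCP [0.5791 0.0401 0.1704]
row [ 0.3608 -0.4616  0.2589] 0.2501 mm [ 108.2 -138.5   77.7] deg 90.0 heading 82.8 down [-0.004  0.001 -1.   ]
45 TCP [0.5954 0.038  0.1395]
37 TCP [0.5991 0.0376 0.1325]
```

```bash
python3 -m handwheel '[[0.01,-0.015,0,0.01],[0.04,-0.05,0,0.028],[0.08,-0.1,0,0.046],[0.12,-0.15,0,0.064],[0.16,-0.2,0,0.082],[0.2,-0.26,0,0.1],[0.24,-0.31,0,0.118],[0.28,-0.36,0,0.136],[0.31,-0.4,0,0.154],[0.34,-0.43,0,0.172],[0.36,-0.46,0.02,0.19],[0.365,-0.461,0.05,0.208],[0.365,-0.461,0.09,0.226],[0.365,-0.461,0.12,0.24],[0.365,-0.461,0.15,0.25],[0.365,-0.461,0.16,0.25],[0.365,-0.461,0.16,0.25],[0.365,-0.461,0.16,0.25]]'
python3 - <<'E'
from stand import *
o=np.array([.6099,.0362,.0966]); M=R.from_euler("ZY",[SY,-np.radians(28)]).as_matrix()
Rt=R.from_euler("ZX",[SY,np.pi]).as_matrix()
for off in (60,): toolmove(o+M@[0,0,off/1e3]-Rt@[-.008,0,.0032],SY)
E
```

```text
time: 18.33
position: [0.5806, 0.0409, 0.2008]
tool_rot: [0.998, -0.062, -0.001, -0.0]
ft_force: [0.1, 0.1, -1.5]
grip_width: 0.0622
grip_force: 8.0
row [0.0319 0.0032 0.1601] 0.0003 mm [ 9.6  1.  48. ] deg 0.1 heading -7.1 down [-0.001  0.    -1.   ]
```

```bash
python3 -m handwheel '[[0,0.001,0.03,0],[0,0.003,0.07,0],[0.005,0.003,0.1,0],[0.015,0.003,0.125,0],[0.024,0.003,0.145,0],[0.032,0.003,0.16,0],[0.032,0.003,0.16,0],[0.032,0.003,0.16,0]]'
python3 - <<'E'
from stand import *
s=cam("scene"); ob=robot.get_obs(); print(ob["position"],ob["grip_width"])
M=R.from_euler("ZY",[SY,-np.radians(28)]).as_matrix(); Rt=R.from_quat(ob["tool_rot"]).as_matrix()
w=np.array([.6099,.0362,.0966]); y=ob["position"]+Rt@[-.008,0,.0032]
f=cv2.resize(s["frame"][180:270,215:315],None,fx=6,fy=6,interpolation=2)
for c,col in ((w,(255,0,255)),(y,(0,255,255))):
    P=c+(M@(np.array([[75,31,22],[75,-31,22],[75,31,-15],[75,-31,-15],[-75,31,22],[73,5,31],[73,-5,31]])*1e-3).T).T
    for r,k in proj(s,P): cv2.circle(f,(int((k-215+.5)*6),int((r-180+.5)*6)),3,col,-1)
cv2.imwrite("pics/s5.png",f[:,:,::-1])
E
```

```text
time: 19.0
position: [0.5905, 0.0387, 0.1532]
tool_rot: [0.998, -0.063, -0.0, -0.0]
ft_force: [-0.2, -0.4, -1.0]
grip_width: 0.0617
grip_force: 8.0
[0.59056287 0.03876561 0.15361256] 0.06191857601769217
```

View pics/s5.png

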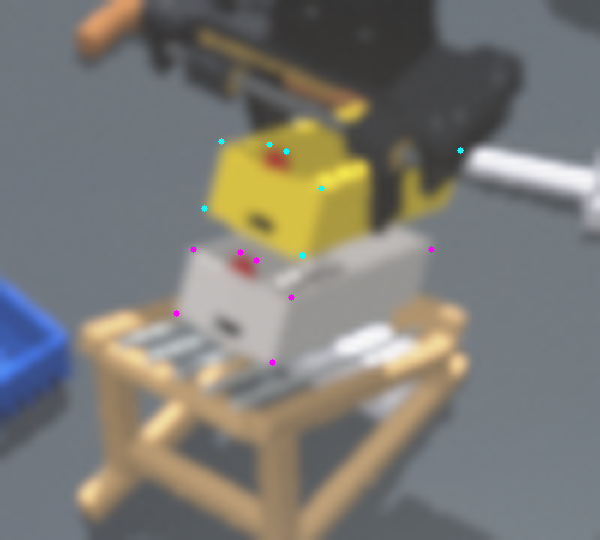

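Dots fall on both trays with the same small camera bias, so the yellow tray is aligned over the white one (keys at (277, 158) and (243, 265), notch above the white key). Now I lower it slowly along the slope normal.

```bash
python3 -m handwheel '[[0.002,0,0.005,0],[0.005,0,0.01,0],[0.007,0,0.015,0],[0.01,0,0.02,0],[0.012,0,0.025,0],[0.015,0,0.03,0],[0.017,0,0.035,0],[0.02,0,0.04,0],[0.022,0,0.045,0],[0.024,0,0.05,0]]'
python3 -m handwheel '[[0.001,0,0.003,0],[0.003,0,0.006,0],[0.004,0,0.009,0],[0.006,0,0.012,0],[0.007,0,0.015,0],[0.009,0,0.018,0]]'
python3 - <<'E'
from stand import *
toolmove([.6006,.0374,.1325],SY)
E
```

```text
time: 19.88
position: [0.5975, 0.0379, 0.1382]
tool_rot: [0.998, -0.063, -0.0, -0.0]
ft_force: [0.1, -0.1, -2.0]
grip_width: 0.0618
grip_force: 8.0
time: 20.38
position: [0.5998, 0.0376, 0.1343]
tool_rot: [0.998, -0.063, -0.0, 0.0]
ft_force: [-4.3, 0.4, 10.5]
grip_width: 0.0622
grip_force: 8.0
row [0.0027 0.0004 0.0062] 0.0001 mm [0.8 0.1 1.8] deg 0.0 heading -7.2 down [-0.001  0.    -1.   ]
```

```bash
python3 -m handwheel '[[0,0,0,0],[0.001,0,0.002,0],[0.002,0,0.004,0],[0.002,0,0.004,0],[0.002,0.003,0.004,0],[0.002,-0.003,0.004,0],[0.002,0,0.004,0],[0.002,0,0.004,0]]'
python3 - <<'E'
from stand import *
ob=robot.get_obs(); print(ob["position"],ob["ft_force"],ob["moment"])
d=cam("wrist"); hsv=cv2.cvtColor(d["frame"],cv2.COLOR_RGB2HSV)
red=(cv2.inRange(hsv,(0,150,60),(8,255,255))>0); red[:,:240]=0; red[:,340:]=0
ys,xs=np.where(red); print("red",ys.min(),ys.max(),xs.min(),xs.max())
yel=(cv2.inRange(hsv,(24,150,60),(34,255,255))>0)
for r in (140,165,185,190,195,200,220):
    c=np.where(yel[r])[0]; print(r,c.min() if len(c) else None,c.max() if len(c) else None)
print("top yellow row",np.where(yel[:,230:350].sum(1)>60)[0][0])
w=np.array([.6099,.0362,.0966]); M=R.from_euler("ZY",[SY,-np.radians(28)]).as_matrix()
for off,dp in ((37,0),(41,0),(37,-3)):
    R3=R.from_euler("ZY",[SY,-np.radians(28+dp)]).as_matrix(); y=w+M@[0,0,off/1e3]
    print(off,dp,np.round(proj(d,y+(R3@(np.array([[75,31,22],[75,-31,22],[75,31,-15],[75,-31,-15],[73,0,31]])*1e-3).T).T)).tolist())
E
```

```text
time: 21.05
position: [0.6003, 0.0376, 0.1336]
tool_rot: [0.998, -0.062, -0.0, 0.0]
ft_force: [-3.8, 1.1, 8.7]
grip_width: 0.0622
grip_force: 8.0
[0.60034728 0.03763087 0.13362374] [-3.76870411  1.08311667  8.6857191 ] [0.13077903 0.6540468  0.12561096]
red 129 146 273 306
140 210 363
165 200 374
185 192 380
190 192 382
195 193 381
200 194 380
220 198 376
top yellow row 138
37 0 [[193.0, 191.0], [193.0, 389.0], [132.0, 210.0], [132.0, 368.0], [217.0, 290.0]]
41 0 [[201.0, 188.0], [201.0, 391.0], [138.0, 209.0], [138.0, 370.0], [227.0, 290.0]]
37 -3 [[182.0, 193.0], [182.0, 387.0], [129.0, 212.0], [129.0, 366.0], [205.0, 290.0]]
```

```bash
python3 -m handwheel '[[0,0,0,0],[0,0,0,0],[0.002,0,0.004,0],[0.003,0,0.006,0],[0,0,0.006,0],[-0.003,0,0.006,0],[0,0,0.006,0],[0.003,0.003,0.006,0],[0.003,-0.003,0.006,0],[0.002,0,0.006,0],[0.002,0,0.006,0]]' - 3
cat > chk.py <<'E'
from stand import *
ob=robot.get_obs(); print(ob["position"],ob["ft_force"],ob["moment"],ob["grip_force"])
d=cam("wrist"); hsv=cv2.cvtColor(d["frame"],cv2.COLOR_RGB2HSV)
def col(lo,hi,f=hsv): return cv2.inRange(f,lo,hi)>0
red=col((0,120,30),(8,255,255))|col((172,120,30),(180,255,255)); red[:,240:][:,100:]=0; red[:,:240]=0
print("red rows",[(int(r),int(red[r].sum())) for r in range(90,245,4) if red[r].sum()])
yel=col((22,120,30),(34,255,255)); print("yellow cols 220-260 first row",np.where(yel[:,220:255].mean(1)>.7)[0][0])
np.save("wf.npy",d["frame"])
for c in (225,245): print(c,[tuple(int(v) for v in d["frame"][r,c]) for r in range(126,206,4)])
s=cam("scene"); hs=cv2.cvtColor(s["frame"],cv2.COLOR_RGB2HSV)
w=np.array([.6099,.0362,.0966])
for n in ("yellow_tray_center","white_tray_center"):
    r=pick("scene",n,w+[0,0,.03 if n[0]=="y" else 0],s); print(n,r["conf"],r["point"])
E
python3 chk.py
```

```text
time: 22.02
position: [0.601, 0.0376, 0.1298]
tool_rot: [0.998, -0.063, -0.0, -0.0]
ft_force: [-0.7, 1.3, 1.4]
grip_width: 0.0621
grip_force: 3.0
[0.60104606 0.03756255 0.12976484] [-0.74562465  1.25144958  1.37692896] [ 0.19356286  0.08797851 -0.01324785] 3.002745387689174
red rows [(130, 33), (134, 35), (138, 35), (142, 36), (146, 29), (202, 35), (206, 27), (210, 26), (214, 15), (218, 30), (222, 31)]
yellow cols 220-260 first row 142
225 [(189, 186, 181), (202, 199, 193), (203, 200, 194), (184, 181, 174), (201, 183, 86), (215, 193, 67), (214, 193, 66), (215, 193, 66), (215, 193, 66), (215, 193, 65), (214, 193, 65), (214, 193, 64), (215, 193, 64), (215, 193, 64), (215, 193, 64), (215, 193, 64), (215, 193, 63), (216, 194, 64), (228, 207, 68), (230, 211, 70)]
245 [(189, 186, 180), (201, 198, 192), (203, 200, 194), (203, 201, 193), (212, 195, 105), (214, 193, 67), (215, 193, 68), (215, 193, 66), (215, 193, 67), (215, 193, 66), (215, 193, 65), (215, 193, 65), (215, 193, 64), (215, 193, 63), (216, 194, 64), (216, 194, 63), (216, 194, 63), (217, 194, 63), (228, 207, 68), (231, 211, 69)]
yellow_tray_center 0.76 [217.5, 262.6]
white_tray_center 0.7 [228.9, 261.4]
```

```bash
python3 - <<'E'
from stand import *
d=cam("wrist")
w=np.array([.6099,.0362,.0966]); M=R.from_euler("ZY",[SY,-np.radians(28)]).as_matrix()
W=proj(d,w+(M@(np.array([[75,0,22],[75,0,-15],[73,0,31]])*1e-3).T).T); print("white rim,bottom,key",np.round(W,1).tolist())
f=d["frame"].astype(int)
print("col 240:",[(r,tuple(f[r,240])) for r in range(60,130,4)])
for off,dp in ((37,0),(40,0),(39,-2),(41,-3)):
    R3=R.from_euler("ZY",[SY,-np.radians(28+dp)]).as_matrix(); y=w+M@[0,0,off/1e3]
    print(off,dp,np.round(proj(d,y+(R3@(np.array([[75,0,22],[75,0,-15],[73,0,31],[71,0,31]])*1e-3).T).T)[:,0],1).tolist())
E
```

```text
white rim,bottom,key [[134.5, 289.2], [93.2, 288.8], [151.9, 289.3]]
col 240: [(60, (np.int64(147), np.int64(146), np.int64(139))), (64, (np.int64(149), np.int64(144), np.int64(133))), (68, (np.int64(125), np.int64(124), np.int64(117))), (72, (np.int64(105), np.int64(110), np.int64(110))), (76, (np.int64(92), np.int64(98), np.int64(98))), (80, (np.int64(84), np.int64(89), np.int64(90))), (84, (np.int64(78), np.int64(83), np.int64(85))), (88, (np.int64(71), np.int64(77), np.int64(79))), (92, (np.int64(154), np.int64(153), np.int64(150))), (96, (np.int64(189), np.int64(186), np.int64(181))), (100, (np.int64(188), np.int64(186), np.int64(181))), (104, (np.int64(189), np.int64(186), np.int64(181))), (108, (np.int64(189), np.int64(186), np.int64(181))), (112, (np.int64(188), np.int64(186), np.int64(181))), (116, (np.int64(189), np.int64(186), np.int64(181))), (120, (np.int64(189), np.int64(186), np.int64(181))), (124, (np.int64(189), np.int64(186), np.int64(181))), (128, (np.int64(192), np.int64(189), np.int64(183)))]
37 0 [197.5, 134.5, 223.2, 228.1]
40 0 [204.1, 138.6, 230.8, 235.6]
39 -2 [194.3, 135.0, 219.2, 224.3]
41 -3 [195.0, 136.7, 219.8, 225.0]
```

```bash
python3 - <<'E'
from stand import *
d=cam("wrist"); s=cam("scene")
w=np.array([.6099,.0362,.0966]); M=R.from_euler("ZY",[SY,-np.radians(28)]).as_matrix()
L=np.array([[75,0,22],[75,0,-15],[73,0,31]])*1e-3
for off,dx in ((37,0),(37,-2.5),(40,0),(40,-2.5)):
    y=w+M@[dx/1e3,0,off/1e3]; print(off,dx,np.round(proj(d,y+(M@L.T).T)[:,0],1).tolist())
f=d["frame"].astype(int)
for c in (235,250,265,290,310,335): print(c,"".join("R" if (p[0]>1.6*p[1]) else "Y" if p[2]<.6*p[1] else "w" if p.sum()>585 else "g" if p.sum()>500 else "." for p in f[84:230:1,c]))
# columns of white / yellow end walls
for r in (115,125,134,145,160): 
    v=f[r]; print(r,"white",np.where((abs(v[:,0]-v[:,2])<15)&(v.sum(1)>500))[0][[0,-1]],"yel",(np.where(v[150:450,2]<.6*v[150:450,1])[0]+150)[[0,-1]] if (v[150:450,2]<.6*v[150:450,1]).any() else "")
# scene: red key centroids, whole frame near trays
h=cv2.cvtColor(s["frame"],cv2.COLOR_RGB2HSV); m=((cv2.inRange(h,(0,120,40),(8,255,255))|cv2.inRange(h,(172,120,40),(180,255,255))))
k,_,st,ce=cv2.connectedComponentsWithStats(m)
print([(st[i][4],np.round(ce[i][::-1],1).tolist()) for i in range(1,k) if 235<ce[i][0]<290 and 190<ce[i][1]<250])
for off in (0,37,41): print("pred scene key",off,np.round(proj(s,w+M@[.073,0,.029+off/1e3]),1).tolist())
E
```

```text
37 0 [197.5, 134.5, 223.2]
37 -2.5 [203.7, 140.2, 229.3]
40 0 [204.1, 138.6, 230.8]
40 -2.5 [210.3, 144.4, 236.8]
235 .........gggggggggggggggggggggggggggggggggggggwwwwwwwwgg..YYYYYYYYYYYYYYYYYYYYYYYYYYYYYYYYYYYYYYYYYYYYYYYYYYYYYYYYYYYYYYYYYYYYYYYYYYYYYYYYYYYYYYYY
250 ggggggggggggggggggggggggggggggggggggggggggggggwwwwwwwwwwwgYYYYYYYYYYYYYYYYYYYYYYYYYYYYYYYYYYYYYYYYYYYYYYYYYYYYYYYYYYYYYYYYYYYYYYYYYYYYYYYYYYYYYYYY
265 .........gggggggggggggggggggggggggggggggggggggwwwwwwwwwwwggg..YYYYYYYYYYYYYYYYYYYYYYYYYYYYYYYYYYYYYYYYYYYYYYYYYYYYYYRRRRRRRRRRRRRRRRRYYYYYYYYYYYYY
290 ...................gggggggggggggggggggggggggg.RRRRRRRRRRRRRRRRRRRR.YYYYYYYYYYYYYYYYYYYYYYYYYYYYYYYYYYYYYYYYYYYYYYYRRRRRRRRRRRRRRRRRRRRRRRRRRRRYYYY
310 .........gggggggggggggggggggggggggggggggggggggwwwwwwgggggggYYYYYYYYYYYYYYYYYYYYYYYYYYYYYYYYYYYYYYYYYYYYYYYYYYYYYYYYYYYYYYYYYYYYYYYYYYYYYYYYYYYYYYY
335 .........gggggggggggggggggggggggggggggggggggwwwwwwwwwwwwggYYYYYYYYYYYYYYYYYYYYYYYYYYYYYYYYYYYYYYYYYYYYYYYYYYYYYYYYYYYYYYYYYYYYYYYYYYYYYYYYYYYYYYYY
115 white [213 364] yel 
125 white [213 367] yel 
134 white [212 368] yel Traceback (most recent call last):
  File "<stdin>", line 11, in <module>
IndexError: index 0 is out of bounds for axis 0 with size 0
```

```bash
python3 -m handwheel '[[0,0,0,0],[0,0,0,0],[0.003,0,-0.0015,0],[0.006,0,-0.003,0],[0.009,0,-0.0045,0],[0.01,0,-0.002,0],[0.011,0,0.001,0],[0.012,0,0.004,0],[0.012,0,0.004,0]]' - 8
python3 - <<'E'
from stand import *
ob=robot.get_obs(); print(ob["position"],np.round(ob["ft_force"],1),np.round(ob["moment"],2))
d=cam("wrist"); f=d["frame"].astype(int)
w=np.array([.6099,.0362,.0966]); M=R.from_euler("ZY",[SY,-np.radians(28)]).as_matrix(); L=np.array([[75,0,22],[75,0,-15],[73,0,31]])*1e-3
for off,dx in ((0,0),(37,0)): print(off,dx,np.round(proj(d,w+M@[dx/1e3,0,off/1e3]+(M@L.T).T)[:,0],1).tolist())
for c in (235,265,290,335): print(c,"".join("R" if (p[0]>1.6*p[1]) else ("Z" if p[0]>222 else "Y") if p[2]<.6*p[1] else "w" if p.sum()>585 else "g" if p.sum()>500 else "." for p in f[80:230,c]))
E
```

```text
time: 23.12
position: [0.6049, 0.0366, 0.1297]
tool_rot: [0.998, -0.063, 0.0, 0.0]
ft_force: [-2.5, -0.8, 5.1]
grip_width: 0.0619
grip_force: 8.0
[0.60494169 0.03660477 0.12972805] [-2.5 -0.8  5.1] [-0.19  0.29 -0.01]
0 0 [145.1, 102.4, 162.9]
37 0 [210.2, 145.1, 236.3]
235 ......................ggggggggggggggggggggggggggggggggggggggwwggYYYYYYYYYYYYYYYYYYYYYYYYYYYYYYYYYYYYYYYYYYYYYYYYYYYYYYYYYYZZZZZZZZZZZZZZZZZZZZZZZZZZZZ
265 ......................ggggggggggggggggggggggggggggggggggggggwwwwgggggggggYYYYYYYYYYYYYYYYYYYYYYYYYYYYYYYYYYYYYYYYYYYYYYYYYYYRRRRRRRRRRRRRRRRRRRRYYYYZZ
290 ................................ggggggggggggggggggggggggggg..RRRRRRRRRRRRRRRRRYYYYYYYYYYYYYYYYYYYYYYYYYYYYYYYYYYYYYYYYYYYYYRRRRRRRRRRRRRRRRRRRRRRRRRRR
335 ......................ggggggggggggggggggggggggggggggggggggwwwwwgYYYYYYYYYYYYYYYYYYYYYYYYYYYYYYYYYYYYYYYYYYYYYYYYYYYYYYYYYYZZZZZZZZZZZZZZZZZZZZZZZZZZZZ
```

The white rim band between the trays has shrunk to about 3 px and both end walls show the same foreshortening, so the yellow tray is flush and home. I release it and check from above.

```bash
python3 -m handwheel '[[0,0,0,0],[0,0,0,0],[0,0,0,0],[0,0,0,0],[0,0,0,0],[0,0,0,0]]' 100
python3 -m handwheel '[[0,0,-0.03,0],[0,0,-0.1,0],[0,0,-0.2,0],[0,0,-0.3,0],[-0.05,0,-0.4,0],[-0.1,0,-0.5,0],[-0.15,0,-0.55,0],[-0.15,0,-0.55,0],[-0.15,0,-0.55,0]]'
cat > fin.py <<'E'
from stand import *
d=cam("wrist"); w=np.array([.6099,.0362,.0966]); M=R.from_euler("ZY",[SY,-np.radians(28)]).as_matrix()
y=w+M@[0,0,.037]
r=pick("wrist","yellow_tray_center",y,d); print(r["conf"],r["point"],proj(d,y))
for off in (34,37,40,43):
  for dp in (-3,0,3):
    c=w+M@[0,0,off/1e3]
    x,k=fit(d,r["mask"],[c[0],c[1],SY],z=c[2],pitch=np.radians(28+dp)); print(off,dp,"in white frame",np.round(M.T@(np.r_[x[:2],c[2]]-w)*1e3,1),np.round(np.degrees(x[2]-SY),2),round(k*1e4,1))
f=d["frame"].astype(int); c0=int(round(proj(d,y)[0][1]))
for c in (c0-25,c0,c0+25): print(c,"".join("R" if (p[0]>1.6*p[1]) else ("Z" if p[0]>222 else "Y") if p[2]<.6*p[1] else "w" if p.sum()>585 else "g" if p.sum()>400 else "." for p in f[60:260,c]))
E
python3 fin.py
```

```text
time: 23.67
position: [0.6049, 0.037, 0.1287]
tool_rot: [0.998, -0.063, -0.0, -0.0]
ft_force: [-1.1, 0.0, -0.1]
grip_width: 0.086
grip_force: 0.0
time: 24.42
position: [0.5604, 0.0427, 0.2953]
tool_rot: [0.998, -0.063, 0.002, 0.0]
ft_force: [-0.6, 0.5, -0.6]
grip_width: 0.0872
grip_force: 0.0
0.8 [149.7, 287.4] [[162.4458747  287.65159654]]
34 -3 in white frame [-0.8  0.6 34.4] 0.38 18.6
34 0 in white frame [-1.4  0.6 34.8] 0.36 44.3
34 3 in white frame [-1.5  0.6 34.8] 0.38 109.4
37 -3 in white frame [ 0.3  0.5 36.8] 0.49 13.9
37 0 in white frame [ 0.2  0.5 36.9] 0.38 13.1
37 3 in white frame [ 0.1  0.6 37. ] 0.09 63.3
40 -3 in white frame [ 1.6  0.5 39.1] 0.29 12.3
40 0 in white frame [ 1.5  0.5 39.2] 0.39 6.9
40 3 in white frame [ 1.2  0.6 39.4] 0.31 39.5
43 -3 in white frame [ 2.8  0.6 41.5] 0.44 36.2
43 0 in white frame [ 2.7  0.5 41.6] 0.51 11.4
43 3 in white frame [ 2.6  0.5 41.6] 0.6 29.9
263 gggggggggggggwwwwwZYYYYYYYYYYYYYZZZZZZZZZZZZZZZZZZZZZZZZZZZZZZZZZZZZZZZZZZZZZZZZZZZZZZZZZZZZZZZZZZZZZZZZZZZZZZZZZZZZZZZZZZZZZZZZZZZZZZZZZZZZZZZZZZZZZZZZZZZZZZZZZZZZZZZZZZZZZZZZZg......................
288 gggggggggggggggRRRRRRYYYYYYYYYYYYYRRRRRRRRRZZZZZYYYYYZZZZZZZZYYYZZZZZZZZZYYZZZZZZZZZZYYZZZZZZZZZYYZZZZZZZZZYZZZZZZZZZYZZZZZZZZZYZZZZZZZZYZZZZZZZYZZZZZZZZZZZZZZZZZZZZZZZZZZZZZZZZgg.....................
313 .ggggggggggggggggYYYYYYYYYYYYYYYYZZZZZZZZZZZZZZZZZZZZZZZZZZZZZZZZZZZZZZZZZZZZZZZZZZZZZZZZZZZZZZZZZZZZZZZZZZZZZZZZZZZZZZZZZZZZZZZZZZYYYYYYYYYYYYYYYYYYYYYYYYYYYYYYYZZZZZZZZZZZZZZZg......................
```

```bash
cat > pf.py <<'E'
from stand import *
def bl(m): return cv2.GaussianBlur(m.astype(np.float32),(0,0),2)
def hull(m):
    cs,_=cv2.findContours(m.astype(np.uint8),cv2.RETR_EXTERNAL,cv2.CHAIN_APPROX_NONE); c=cv2.convexHull(max(cs,key=cv2.contourArea))
    f=np.zeros((420,560),np.uint8); cv2.fillConvexPoly(f,c,1); return f
def fit6(views,c0,free_roll=True):
    B=[bl(m) for _,m in views]
    def f(p):
        R3=R.from_euler("ZYX",[p[3],-p[4],p[5]]).as_matrix()
        return np.concatenate([(bl(sil(d,p[:3],R3))-b).ravel() for (d,_),b in zip(views,B)])
    E=np.diag([.001,.001,.001,.01,.01,.01])
    r=least_squares(f,[*c0,SY,np.radians(28),0],x_scale=[.01,.01,.01,.05,.05,.05],jac=lambda p:np.array([(f(p+e)-f(p-e))/(2*e.sum()) for e in E]).T)
    return r.x,2*r.cost/sum(b.sum() for b in B)
def show(n,x,k):
    w=np.array([.6099,.0362,.0966]); M=R.from_euler("ZY",[SY,-np.radians(28)]).as_matrix()
    R3=R.from_euler("ZYX",[x[3],-x[4],x[5]]).as_matrix()
    print(n,"pos in white frame mm",np.round(M.T@(x[:3]-w)*1e3,1),"yaw,pitch-28,roll",np.round(np.degrees([x[3]-SY,x[4]-np.radians(28),x[5]]),2),"cost",round(k*1e4,1))
E
python3 - <<'E'
from pf import *
z=np.load("wt.npz"); show("white",*fit6([(dict(K=z["K"],cam_to_world=z["ctw"]),hull(z["mask"]))],[.6099,.0362,.0966]))
d=cam("wrist"); y=np.array([.5925,.0384,.1293])
m=pick("wrist","yellow_tray_center",y,d)["mask"]; np.savez("yt.npz",mask=m,ctw=d["cam_to_world"],K=d["K"])
show("yellow",*fit6([(d,hull(m))],y))
hs=cv2.cvtColor(d["frame"],cv2.COLOR_RGB2HSV); c=(cv2.inRange(hs,(20,90,60),(36,255,255))>0); c[:60]=0;c[236:]=0;c[:,:230]=0;c[:,345:]=0
show("yellow hsv",*fit6([(d,hull(cv2.morphologyEx(c.astype(np.uint8),cv2.MORPH_OPEN,np.ones((5,5)))))],y))
toolmove(uv(.04,.19,.29),SY)
E
```

```text
white pos in white frame mm [ 0.3 -0.2  0.2] yaw,pitch-28,roll [ 0.07 -0.99 -0.44] cost 7.8
yellow pos in white frame mm [-0.5  0.7 37.2] yaw,pitch-28,roll [ 0.18 -1.45  0.32] cost 1.3
yellow hsv pos in white frame mm [11.   0.1 59.2] yaw,pitch-28,roll [0.36 8.53 1.62] cost 353.4
row [ 0.1148 -0.6327  0.0071] 0.0001 mm [  34.4 -189.8    2.1] deg 0.0 heading -7.2 down [-0.003  0.    -1.   ]
```

Fitted the same way, the yellow tray sits 37.0 mm above the white one. Relative pitch is about 0.5° and roll about 0.8°, so it is home. I'm handing in.

```bash
python3 -c "
from rig import job; print(job.hand_in())"
```

```text
the job is handed in; nothing more can be done
None
```

I handed the job in without seeing a verdict: the white tray is on the runners against the lip, key uphill, and the yellow tray is home on it, both released; the last fit put it 37 mm above the white one, within about 1° of flush, with about 25 s of the 61 s used.

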